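Swing the red specimen over the viewing disc

TASK

Bring the red specimen over its white viewing disc: swing the long aluminium arm that carries it about its pin until the arm rests fully home against its brass stop post. Leave the arm with the blue specimen where it is.

Things in the scene. Friction and masses are not known exactly. Their poses are not given: they have to be found in the camera images.
- red_stand: Fixed steel foot rail (8 mm high, 70 wide) of the red specimen's arm. Origin: on the bench under the upright pivot pin (hub 28 mm across, 55 high). x runs along the rail (-35 to 255 mm) to the white viewing disc (radius 33, centre x = 215, top 12 mm up); z up. Brass stop post: 14 mm diameter, 50 high, at x = 160, y = -13 mm. The two alike stands may swap places.
- red_arm (a joint): Arm angle about the pin, rad. 0: above the rail, against the stop post. Positive: swung out to the stand's +y (counter-clockwise from above), at start 0.55 to 0.95, limit 1.3. Aluminium bar 12 mm wide, 24 to 44 mm above the bench, with a round black holder (radius 26, same height) centred 215 mm from the pin. About 1 N at the free end moves it; it stays where left.
- red_specimen (a point): Centre of the red disc (42 mm diameter) on top of the black holder at the free end of the arm to be moved; 215 mm from the pin, 46 mm above the bench.
- blue_specimen (a point): Centre of the blue disc on the free end of the other, identical arm on its own identical stand; that arm is to be left alone.

How it is judged:
By the outcome, as a careful person would: the job done as asked, in the order asked, and still so for the second after the job is handed in, with the robot touching nothing.
It also fails if it takes over 35 s, if anything falls off the work surface, if the arm or the gripper's body presses on something with over 40 N, if the wrist force passes 120 N, or if a joint passes its speed limit or range.

ROBOT

A 6-joint arm with a two-finger parallel gripper is mounted at the origin on the work surface. World frame = base frame: x ahead of the robot, y to its left, z up, the work surface at z = 0. Lengths are in m, angles in rad, forces in N, time in s.
With the tool pointing down it reaches from about 0.375 to 0.9 m from the base axis. Payload 3.1 kg.
Tool frame: the origin (TCP) lies between the finger pads; the fingertips stand 25 mm ahead of it and the grasp point (between the pads) lies 6 mm ahead of it; y points along the fingers, x is the direction in which the jaws open and shut, and the axes are right-handed (so a half turn about y gives the same grasp; the last joint's range is limited). The gripper opens to 87 mm and grips with 3 to 60 N. Pads are 19 mm wide; open, the fingers measure 117 mm over their backs; the gripper's body (75 mm by 190 mm) begins 51 mm behind the grasp point.
Start: joints at [-0.178, 0.527, 1.433, -0, 1.181, -0.178], TCP at [0.625, 0, 0.248] pointing down, gripper open.
Joint ranges: [-3.08, 3.08], [-0.75, 2.2], [0.22, 2.44], [-1.43, 4.57], [0, 2.65], [-2.85, 2.85]. Speed limits (rad/s): [2.79, 2.79, 3.14, 3.14, 3.14, 3.14].

INTERFACE

Orientations are given as a unit quaternion [x, y, z, w].
In Python, from rig import robot gives the robot as it stands.
- The arm moves only by the tool carry_out, never from a script. Its argument "moves" is a list of rows, each a list of 7 numbers: the opening, from 0 (shut) to 1 (fully open), then the shift along the tool's x, y, z in cm, then the turn, a rotation vector about the tool's x, y, z in rad. In form: [[grip, x, y, z, rx, ry, rz], ...]. A call has 1 to 20 rows; each row is the pose to reach, as a shift and turn from the pose commanded when the call began, along the tool's axes at that moment; what a row does not reach only later rows make up. A row lasts 1/10 s, in which the tool goes at most 50 mm and 8.59 degrees, less where a joint would pass 70% of its speed; a pose out of reach is approached as far as the arm can. A call with a gripper value outside its range is refused whole. The fingers move at their own pace and stop on an object; "force" is the grip in N (left out, the last holds). Time passes only in rows, so rows that repeat a pose let the fingers close. It gives the time, the measured TCP pose, the force and the opening at its end, in the units of the state.
- robot.get_obs(): the state, without advancing time (a new reading comes with each control period).
- robot.camera(name): name is "scene" or "side" or "wrist"; returns the picture (400x640x3 uint8, red, green, blue); there is no depth.
- robot.camera_params(name): a dict with "fx", "fy", "cx", "cy" (pixels), "extrinsics" (4x4, takes a point from camera to world coordinates); the wrist camera has in their place "mount" (4x4, takes a point from camera to tool coordinates, whose origin is the TCP and whose axes are the tool frame's). Camera axes: x right, y down, z forward; pixel columns grow to the right and rows downward; lengths in m; the calibration is good to about 2 mm. A picture is of the moment at which its call begins: read the wrist's pose just before it. camera_params takes no time and is no camera call.
- robot.hand_in(): hands the job in, once; it reports no verdict.
The state is a dict: "time": time; "q": joint angles; "joint_velocities": joint speeds; "joint_torque": joint torques, N m; "position": TCP position; "tool_rot": TCP orientation; "ft_force": force on the tool from outside, world axes, zero at the start; "moment": the same for the moment, N m; "grip_width": finger opening in m.
Only numpy, scipy, OpenCV 4.12 (cv2) and the standard library are available. Lean on these libraries where they do the work, as an engineer would, in place of code of your own. Each camera call takes 0.05 s, during which the arm holds its last target.

## Working session

There is one attempt and no reset: what is moved stays moved. The work goes in short steps, Python scripts to look and compute and a tool call to move; the robot and the scene stay as the last step left them, time stands still between calls to the robot, and variables do not carry over. Pictures are saved under pics/ and viewed, and the job is handed in when it is done.

Besides the shell and the picture viewer there is one more tool, called after "Call:" as a command line: name --pt "numbers of a row" for each row, then --argument value for the rest. carry_out: Moves the arm, as the interface text tells. Its arguments: {"type":"object","properties":{"moves":{"type":"array"},"force":{"type":"number"}},"required":["moves"]}

```bash
mkdir -p pics; ls
python3 - <<'E'
from rig import robot
import cv2,numpy as np
o=robot.get_obs();print(o)
for n in("scene","side"):
    cv2.imwrite(f"pics/{n}0.png",robot.camera(n)[:,:,::-1])
    p=robot.camera_params(n);print(n,p)
print(robot.camera_params("wrist"))
E
```

```text
pics
{'time': 0.0, 'q': array([-1.78506482e-01,  5.28438601e-01,  1.43389101e+00,  1.65174912e-05,
        1.18141054e+00, -1.78493414e-01]), 'joint_velocities': array([-9.26037929e-04,  7.80579770e-04, -1.80831342e-04, -1.94190851e-04,
        4.58463906e-05, -5.77959215e-05]), 'joint_torque': array([-5.45745443e-04, -4.40045428e+01, -1.76593530e+01,  6.32597599e-02,
        5.83207863e-02, -1.53719384e-04]), 'position': array([6.24323143e-01, 1.51890895e-04, 2.46592116e-01]), 'tool_rot': array([-0.70696625,  0.00075308,  0.00073939,  0.7072465 ]), 'ft_force': array([-0.68958721,  0.12800714,  0.37026325]), 'moment': array([-0.00410077,  0.05825093,  0.05864923]), 'grip_width': 0.0870003821325585}
scene {'fx': 442.6637793958031, 'fy': 442.6637793958031, 'cx': 324.783900496688, 'cy': 201.1673509192257, 'extrinsics': array([[ 0.75903456,  0.49030667, -0.42832921,  0.96603744],
       [ 0.65088599, -0.5567037 ,  0.51616704, -0.60772498],
       [ 0.01462769, -0.67058211, -0.74169109,  0.75135225],
       [ 0.        ,  0.        ,  0.        ,  1.        ]])}
side {'fx': 375.3702091527407, 'fy': 375.3702091527407, 'cx': 320.5001244236383, 'cy': 199.47025079509814, 'extrinsics': array([[ 0.9187765 , -0.31425689,  0.23894006,  0.3608505 ],
       [-0.39449727, -0.70803246,  0.5857149 , -0.55742201],
       [-0.01488763, -0.63240229, -0.77449707,  0.65471727],
       [ 0.        ,  0.        ,  0.        ,  1.        ]])}
{'fx': 338.0031490944805, 'fy': 338.0031490944805, 'cx': 319.8952392673642, 'cy': 198.88127543612524, 'mount': array([[ 9.99999885e-01,  4.08900388e-04, -2.51803406e-04,
         5.89264401e-04],
       [ 3.46255561e-04, -2.50648180e-01,  9.68078184e-01,
        -1.37072354e-01],
       [ 3.32733479e-04, -9.68078159e-01, -2.50648293e-01,
         6.86824438e-02],
       [ 0.00000000e+00,  0.00000000e+00,  0.00000000e+00,
         1.00000000e+00]])}
```

View pics/scene0.png

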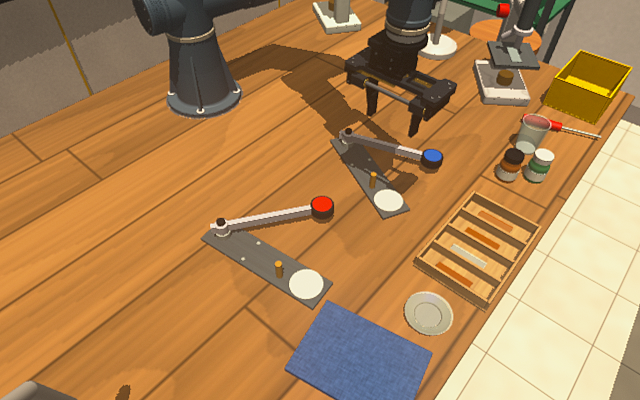

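View pics/side0.png

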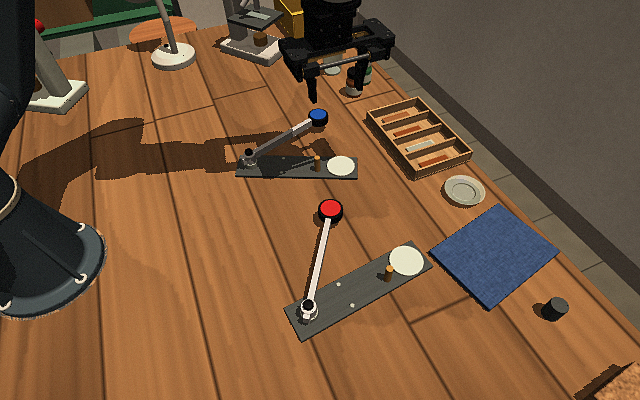

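The scene view has the red specimen at about (321,204), its white disc at (306,284), its pin at (221,224) and the post at (279,268). The side view has red at (330,208), the disc at (407,261) and the pin at (308,305). The blue arm is the farther one, nearer the gripper.

```bash
cat > h.py <<'E'
import cv2,numpy as np
from rig import robot
def ray(n,uv,o=None):
    p=robot.camera_params(n); E=p["extrinsics"]
    d=E[:3,:3]@np.array([(uv[0]-p["cx"])/p["fx"],(uv[1]-p["cy"])/p["fy"],1]); return E[:3,3],d
def onz(n,uv,z):
    c,d=ray(n,uv); return c+d*(z-c[2])/d[2]
def blobs(img,kind):
    h=cv2.cvtColor(img,cv2.COLOR_RGB2HSV); H,S,V=[h[...,i].astype(int) for i in range(3)]
    m={'red':((H<6)|(H>174))&(S>200)&(V>120),'blue':(H>100)&(H<120)&(S>180)&(V>100),
       'white':(S<45)&(V>200),'brass':(H>10)&(H<20)&(S>190)&(V>100)}[kind]
    n,_,st,ce=cv2.connectedComponentsWithStats(m.astype(np.uint8))
    return [(st[i,4],ce[i].round(1),st[i,:4]) for i in range(1,n) if st[i,4]>25]
E
python3 - <<'E'
from h import *
for n in("scene","side"):
    im=cv2.imread(f"pics/{n}0.png")[:,:,::-1].copy()
    for k,z in(('red',.048),('blue',.048),('white',.012)):
        for a,c,b in blobs(im,k):
            if a>80 and c[1]>80: print(n,k,a,c,b,onz(n,c,z).round(4))
    cv2.imwrite(f"pics/{n}z.png",cv2.resize(im[190:320,190:350] if n=="scene" else im[190:345,270:440],None,fx=4,fy=4,interpolation=cv2.INTER_CUBIC)[:600,:,::-1])
E
```

```text
scene red 221 [321.6 203.6] [312 196  20  16] [ 0.5593 -0.128   0.048 ]
scene white 213 [505.8  92.7] [489  88  37  10] [0.658  0.5811 0.012 ]
scene white 150 [544.4 154.2] [536 149  18  12] [0.8504 0.3934 0.012 ]
scene white 440 [388.1 199.7] [375 190  28  20] [0.6438 0.005  0.012 ]
scene white 316 [261.4 216. ] [210 206 101  22] [ 0.4637 -0.2176  0.012 ]
scene white 742 [305.8 283.6] [290 269  33  30] [ 0.6509 -0.2798  0.012 ]
scene white 173 [518.5 339.6] [511 330  15  26] [ 1.0108 -0.1172  0.012 ]
side red 259 [330.1 207.6] [320 200  21  16] [ 0.5575 -0.1263  0.048 ]
side blue 129 [317.7 113.6] [310 109  16  10] [0.6537 0.1658 0.048 ]
side white 338 [58.6 95.5] [30 80 55 26] [0.017  0.5962 0.012 ]
side white 407 [340.3 165.2] [327 156  27  19] [0.644  0.0065 0.012 ]
side white 559 [316.8 268.1] [301 218  30 101] [ 0.4854 -0.2251  0.012 ]
side white 765 [406.1 260.1] [389 246  35  29] [ 0.6513 -0.2789  0.012 ]
```

```bash
ls pics
```

```text
scene0.png
scenez.png
side0.png
sidez.png
```

View pics/scenez.png

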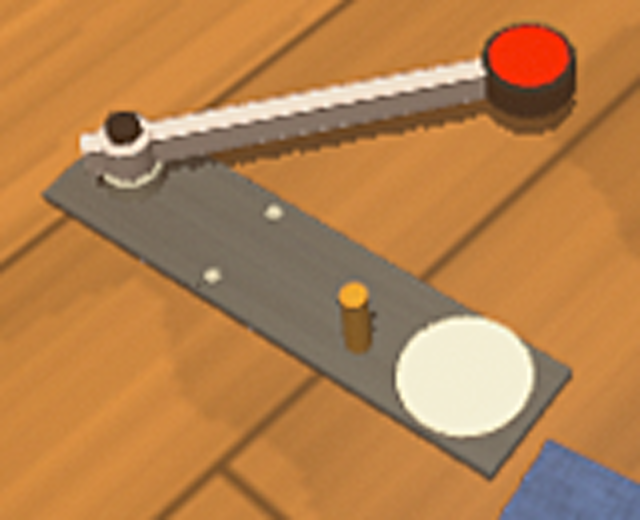

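View pics/sidez.png

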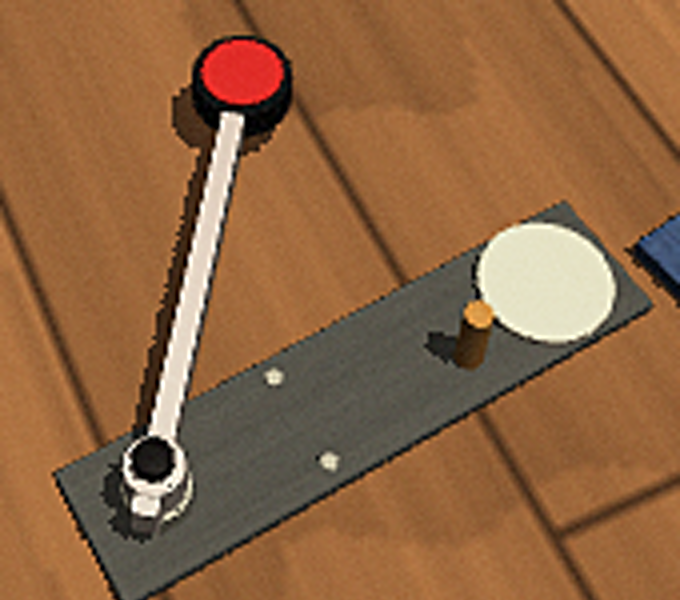

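Run:
```python
from h import *
pin=(onz("scene",(221,221.7),.055)+onz("side",(308.5,304.3),.055))/2
print(onz("scene",(221,221.7),.055),onz("side",(308.5,304.3),.055))
br=[onz("scene",(278.2,263.7),.05),onz("side",(389.5,268.7),.05)];print(br)
red=np.array([.5584,-.1271]);disc=np.array([.6511,-.2793]);p=pin[:2]
for v in(red,disc,(br[0]+br[1])[:2]/2):
    d=v-p;print(np.linalg.norm(d),np.degrees(np.arctan2(d[1],d[0])))
# best pin using two radii =0.215
from scipy.optimize import least_squares
s=least_squares(lambda x:[np.hypot(*(red-x))-.215,np.hypot(*(disc-x))-.215],p).x;print(s,p)
for v in(red,disc):
    d=v-s;print(np.degrees(np.arctan2(d[1],d[0])))
```

```text
[ 0.44253894 -0.30473587  0.055     ] [ 0.43769275 -0.30470266  0.055     ]
[array([ 0.59865217, -0.29885711,  0.05      ]), array([ 0.59754318, -0.29857544,  0.05      ])]
0.21340043462628253 56.338681703023994
0.2125098879039983 6.869855922686624
0.15809583750899667 2.1760785481498397
[ 0.43763933 -0.30498159] [ 0.44011585 -0.30471927]
55.82811136050081
6.8603198389833535
```

Run:
```python
from h import *
P=np.array([.439,-.305]);t0=robot.get_obs()["position"];print(t0)
def C(deg,gap,r=.15):
    a=np.radians(deg);u=np.array([np.cos(a),np.sin(a)]);n=np.array([-u[1],u[0]])
    return P+r*u+(.006+.015*abs(n[0])+.0095*abs(n[1])+gap)*n
c0=C(56,.025)
print("start shift cm",(c0-t0[:2])*100, "down",(t0[2]-.052)*100)
for d in np.arange(56,6,-3.5): print(d,((C(d,0)-c0)*100).round(2))
print(6.9,((C(6.9,0)-c0)*100).round(2))
```

```text
[6.24374061e-01 1.18024957e-04 2.46659734e-01]
start shift cm [-14.19089629 -15.35029115] down 19.465973433701436
56.0 [ 2.07 -1.4 ]
52.5 [ 2.91 -1.82]
49.0 [ 3.72 -2.3 ]
45.5 [ 4.5  -2.83]
42.0 [ 5.26 -3.41]
38.5 [ 5.97 -4.04]
35.0 [ 6.66 -4.72]
31.5 [ 7.3  -5.45]
28.0 [ 7.89 -6.23]
24.5 [ 8.44 -7.04]
21.0 [ 8.93 -7.9 ]
17.5 [ 9.37 -8.78]
14.0 [ 9.75 -9.7 ]
10.5 [ 10.07 -10.65]
7.0 [ 10.33 -11.62]
6.9 [ 10.34 -11.65]
```

Call:
carry_out --pt "0 -3.5 0 -4 0 0 0" --pt "0 -7 0 -8 0 0 0" --pt "0 -10.5 0 -12 0 0 0" --pt "0 -14.2 0 -15.4 0 0 0" --pt "0 -14.2 4 -15.4 0 0 0" --pt "0 -14.2 8 -15.4 0 0 0" --pt "0 -14.2 12 -15.4 0 0 0" --pt "0 -14.2 14 -15.4 0 0 0" --pt "0 -14.2 14 -15.4 0 0 0" --pt "0 -14.2 14 -15.4 0 0 0" --force 20

```text
time: 1.1
position: [0.483, -0.154, 0.1075]
tool_rot: [-0.707, 0.0, 0.0, 0.707]
ft_force: [0.8, -0.7, -0.7]
grip_width: 0.0151
```

Run:
```python
from h import *
o=robot.get_obs();print(o["time"],o["position"],o["grip_width"],o["ft_force"])
cv2.imwrite("pics/side1.png",cv2.resize(robot.camera("side")[80:330,240:460],None,fx=2.4,fy=2.4)[:,:,::-1])
```

```text
1.1 [ 0.48304668 -0.15398939  0.10748807] 0.015114904799944054 [ 0.84370511 -0.65352576 -0.7483084 ]
```

View pics/side1.png

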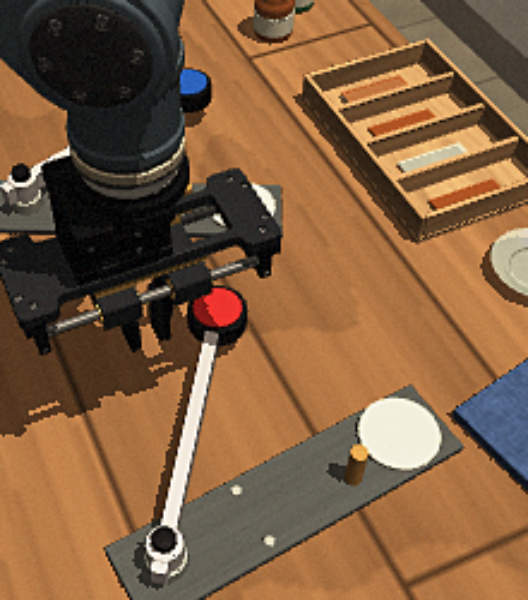

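The fingers are still closing and hang to the left of the red holder, which is at about (218,310) in the crop. I'll let them shut, then go down to bar height.

Call:
carry_out --pt "0 0 0 0 0 0 0" --pt "0 0 0 0 0 0 0" --pt "0 0 1.5 0 0 0 0" --pt "0 0 3.5 0 0 0 0" --pt "0 0 5.5 0 0 0 0" --pt "0 0 5.5 0 0 0 0" --pt "0 0 5.5 0 0 0 0"

```text
time: 1.85
position: [0.4832, -0.154, 0.0531]
tool_rot: [0.707, 0.0, 0.0, -0.707]
ft_force: [-0.2, -0.2, -0.7]
grip_width: 0.0006
```

Run:
```python
from h import *
o=robot.get_obs();print(o["time"],o["position"],o["grip_width"],o["ft_force"])
for n,s in(("side",np.s_[120:320,240:420]),("scene",np.s_[120:310,190:370])):
    im=robot.camera(n); print(n,[(c,onz(n,c,.048)) for a,c,b in blobs(im,'red') if a>80])
    cv2.imwrite(f"pics/{n}2.png",cv2.resize(im[s],None,fx=3,fy=3)[:,:,::-1])
```

```text
1.85 [ 0.4832161  -0.15401714  0.05309852] 0.0005704300918959437 [-0.22974485 -0.1946973  -0.68368258]
side [(array([312.8,  49.8]), array([0.762274  , 0.46081579, 0.048     ]))]
scene [(array([504.1,   8.6]), array([0.43676157, 1.01108448, 0.048     ])), (array([322.1, 203.9]), array([ 0.56066614, -0.12797556,  0.048     ]))]
```

View pics/side2.png

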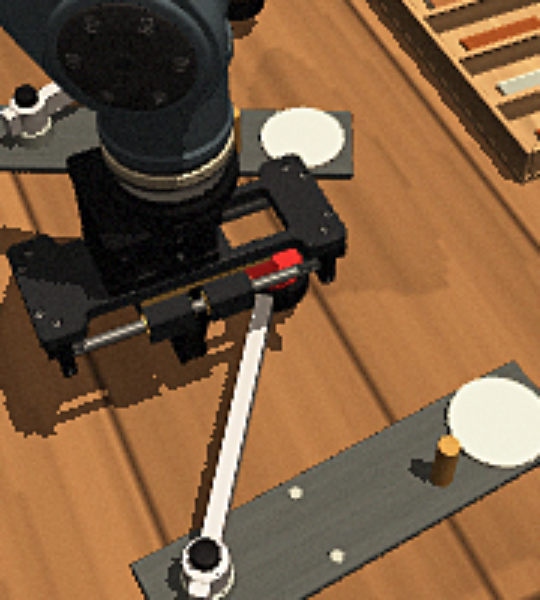

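View pics/scene2.png

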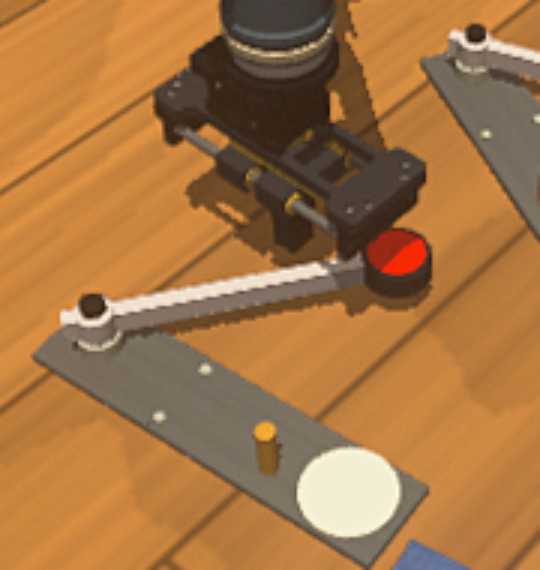

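The arm hasn't moved. The fingers are down on its outer side, with the gripper body well above the holder. Next I'll sweep along the arc.

Call:
carry_out --pt "0 1 0 -0.7 0 0 0" --pt "0 2 0 -1.4 0 0 0" --pt "0 2.9 0 -1.8 0 0 0" --pt "0 3.7 0 -2.3 0 0 0" --pt "0 4.5 0 -2.8 0 0 0" --pt "0 5.2 0 -3.4 0 0 0" --pt "0 5.9 0 -4 0 0 0" --pt "0 6.6 0 -4.7 0 0 0" --pt "0 7.2 0 -5.5 0 0 0" --pt "0 7.8 0 -6.2 0 0 0" --pt "0 8.4 0 -7 0 0 0" --pt "0 8.9 0 -7.9 0 0 0" --pt "0 9.3 0 -8.8 0 0 0" --pt "0 9.7 0 -9.7 0 0 0" --pt "0 10 0 -10.5 0 0 0" --pt "0 10 0 -10.5 0 0 0"

```text
time: 3.55
position: [0.5842, -0.261, 0.0528]
tool_rot: [0.708, 0.001, 0.001, -0.706]
ft_force: [0.5, 0.6, -0.1]
grip_width: 0.0008
```

Run:
```python
from h import *
o=robot.get_obs();print(o["time"],o["position"],o["grip_width"],o["ft_force"])
for n,s in(("side",np.s_[120:320,250:450]),("scene",np.s_[120:310,190:370])):
    im=robot.camera(n); print(n,[(c,onz(n,c,.048)) for a,c,b in blobs(im,'red') if a>80])
    cv2.imwrite(f"pics/{n}3.png",cv2.resize(im[s],None,fx=3,fy=3)[:,:,::-1])
```

```text
3.55 [ 0.58418305 -0.26097324  0.05283883] 0.0007717326896717722 [ 0.54725799  0.5765087  -0.1479682 ]
side [(array([409.4, 249.7]), array([ 0.65236571, -0.27782368,  0.048     ]))]
scene [(array([504.1,   8.6]), array([0.43676157, 1.01108448, 0.048     ])), (array([307.9, 272.5]), array([ 0.65314303, -0.27550639,  0.048     ]))]
```

View pics/scene3.png

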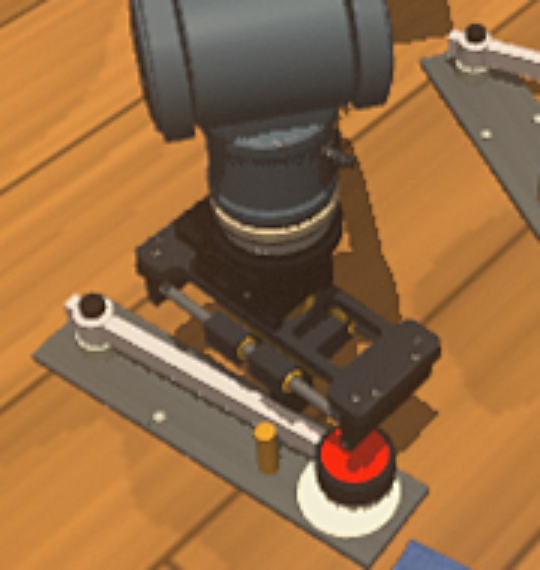

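View pics/side3.png

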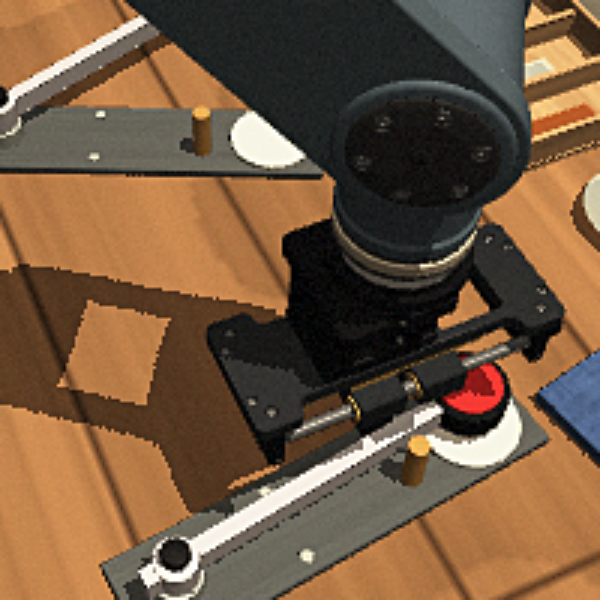

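The arm is close to the stop with a small gap left. I'll creep the rest of the way and watch the force.

Call:
carry_out --pt "0 0.1 0 -0.2 0 0 0" --pt "0 0.1 0 -0.4 0 0 0" --pt "0 0.2 0 -0.6 0 0 0" --pt "0 0.2 0 -0.7 0 0 0" --pt "0 0.2 0 -0.7 0 0 0"

```text
time: 4.15
position: [0.5849, -0.266, 0.0525]
tool_rot: [-0.707, 0.0, 0.0, 0.707]
ft_force: [0.2, 1.2, -1.0]
grip_width: 0.0005
```

Call:
carry_out --pt "0 0 0 -0.1 0 0 0" --pt "0 0 0 -0.2 0 0 0" --pt "0 0 0 -0.2 0 0 0"

```text
time: 4.45
position: [0.5851, -0.2678, 0.0526]
tool_rot: [-0.707, -0.0, -0.0, 0.707]
ft_force: [0.2, 1.5, 0.4]
grip_width: 0.0005
```

Call:
carry_out --pt "0 0 0 -0.1 0 0 0" --pt "0 0 0 -0.2 0 0 0" --pt "0 0 0 -0.2 0 0 0"

```text
time: 4.75
position: [0.5851, -0.268, 0.0525]
tool_rot: [-0.706, 0.0, -0.0, 0.708]
ft_force: [1.7, 6.7, 1.1]
grip_width: 0.0003
```

The force jumped to 6.7 N and motion stopped, so the arm is probably on the post. I'll press a little more, then look.

Call:
carry_out --pt "0 0 0 -0.1 0 0 0" --pt "0 0 0 -0.2 0 0 0" --pt "0 0 0 -0.2 0 0 0" --pt "0 0 0 -0.2 0 0 0"

```text
time: 5.15
position: [0.5851, -0.2682, 0.0526]
tool_rot: [-0.705, 0.0, 0.0, 0.709]
ft_force: [4.1, 10.6, 3.0]
grip_width: 0.0005
```

Call:
carry_out --pt "0 0 0 1 0 0 0" --pt "0 0 0 3 0 0 0" --pt "0 0 -3 4 0 0 0" --pt "0 0 -7 7 0 0 0" --pt "0 0 -11 11 0 0 0" --pt "0 -2 -15 15 0 0 0" --pt "0 -4 -18 18 0 0 0" --pt "0 -4 -18 18 0 0 0" --pt "0 -4 -18 18 0 0 0"

```text
time: 6.05
position: [0.5447, -0.0905, 0.2342]
tool_rot: [0.708, 0.002, 0.0, -0.707]
ft_force: [0.3, -0.4, 0.2]
grip_width: 0.0004
```

Run:
```python
from h import *
o=robot.get_obs();print(o["time"],o["position"],o["ft_force"])
for n,s in(("side",np.s_[190:345,270:440]),("scene",np.s_[190:320,190:350])):
    im=robot.camera(n)
    for k in('red','blue','white'): print(n,k,[(a,c,onz(n,c,.048).round(4)) for a,c,b in blobs(im,k) if a>80 and c[1]>80])
    cv2.imwrite(f"pics/{n}4.png",cv2.resize(im[s],None,fx=3.8,fy=3.8,interpolation=cv2.INTER_CUBIC)[:,:,::-1])
    cv2.imwrite(f"pics/{n}4full.png",im[:,:,::-1])
```

```text
6.05 [ 0.54472859 -0.09050266  0.23423002] [ 0.34800952 -0.37118921  0.18893811]
side red [(np.int32(346), array([408.9, 250.7]), array([ 0.6504, -0.2793,  0.048 ]))]
side blue []
side white [(np.int32(255), array([66.3, 93.2]), array([0.0558, 0.5343, 0.048 ])), (np.int32(182), array([277.9, 137.1]), array([0.5307, 0.1223, 0.048 ])), (np.int32(409), array([340.3, 165.2]), array([ 0.6281, -0.0251,  0.048 ])), (np.int32(645), array([348. , 284.7]), array([ 0.5159, -0.296 ,  0.048 ])), (np.int32(141), array([411.1, 269.4]), array([ 0.6332, -0.3146,  0.048 ]))]
scene red [(np.int32(347), array([305.5, 273.8]), array([ 0.6517, -0.2806,  0.048 ]))]
scene blue []
scene white [(np.int32(217), array([506. ,  92.8]), array([0.6736, 0.5231, 0.048 ])), (np.int32(171), array([386.5, 143.5]), array([0.5494, 0.1249, 0.048 ])), (np.int32(149), array([544.4, 154.2]), array([0.856 , 0.3447, 0.048 ])), (np.int32(442), array([388.2, 199.7]), array([ 0.6596, -0.0247,  0.048 ])), (np.int32(383), array([256.7, 245.3]), array([ 0.5356, -0.2949,  0.048 ])), (np.int32(202), array([306.1, 290.6]), array([ 0.6765, -0.3063,  0.048 ])), (np.int32(89), array([429.6, 297.2]), array([ 0.8528, -0.1704,  0.048 ])), (np.int32(188), array([518.6, 340.1]), array([ 1.0091, -0.1419,  0.048 ]))]
```

View pics/scene4.png

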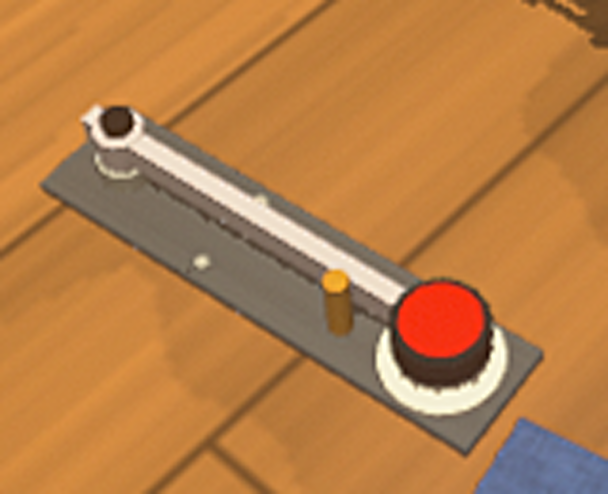

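View pics/side4.png

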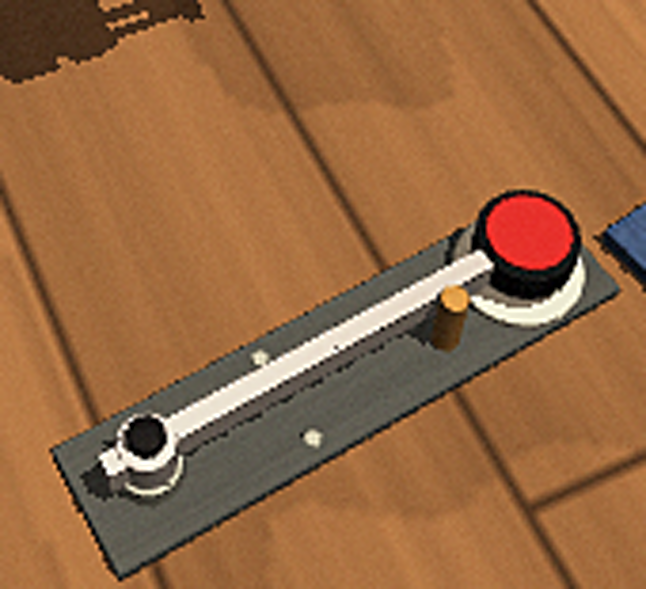

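View pics/scene4full.png

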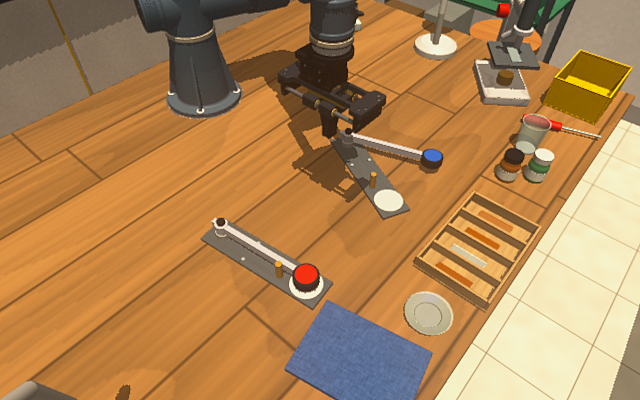

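In both views the bar lies against the post, and the red specimen at (0.651, -0.280) sits over the disc centre, found at (0.651, -0.279). The blue specimen is unmoved at (432,157), and the gripper is clear at 0.21 m up.

```bash
python3 -c "
from rig import robot
print(robot.hand_in())"
```

```text
the job is handed in; nothing more can be done
None
```

The red arm is swung home against its brass stop post, and the red specimen sits over its white viewing disc. I pushed the bar round with the shut fingers, then backed the gripper off and handed the job in at about 6 s.

- **Stop contact:** in the last few millimetres the force rose from about 1.5 N to about 11 N while the tool stopped moving, so the arm met the post. In both final pictures the bar lies against it.
- **Specimen position:** averaged over the two views, it is at (0.651, -0.280), against the disc centre measured at the start at (0.651, -0.279). The single-view readings differ from each other by about 1.5 mm, which is within the calibration error.
- **Blue arm:** it looks the same as at the start in the scene picture. My blue colour mask found no specimen in the final pictures, so I judged this by eye.
- **Gripper:** it ended clear, with the wrist force back to about zero.

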